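Release the ratchet pawl and lower the hold-down arm onto a cable connector

TASK

The cable connector already lies in the cradle of the blue hold-down jig. First press the pawl's yellow tab right down so that the pawl comes free of the brass teeth and stays free, then push the arm down by its red pad until its rubber foot rests on the connector. Only press and push with the fingertips: leave the connector lying in its cradle, do not pick up or shove any of the things around the jig, and finish clear of everything.

Things in the scene. Friction and masses are not known exactly. Their poses are not given: they have to be found in the camera images.
- jig: Hold-down jig, fixed to the bench: blue base plate 172 x 92 x 12 mm (jig x -107 to +65, y -46 to +46 mm), two dark steel cheeks 28 mm wide overall, up to 102 mm high. Origin on the bench below the arm's hinge; z up, +y towards the robot within about 35 degrees. Arm on the -x side (robot's right), pawl tab on the +x side (left). Both hinges run along jig y.
- hinge_axis (a point): Centre of the arm's hinge, 58 mm above the bench over the jig's origin (fixed to the jig).
- red_pad (a point): Centre of the top face of the round red push pad (32 mm across) at the arm's outer end, 130 mm out along the arm from the hinge and 10 mm above the arm's centre line; it swings with the arm: in the jig's frame at arm angle q it lies at x = -130 cos q + 10 sin q, z = 58 + 130 sin q + 10 cos q mm, y = 0. Its top is about 68 mm above the bench when the arm is down. Arm bar 14 mm wide, 12 mm thick, aluminium.
- yellow_tab (a point): Centre of the top face of the round yellow thumb tab (26 mm across) of the pawl, 42 mm from the pawl's hinge on the jig's +x side and 14 mm above it, about 107 mm above the bench while the pawl is engaged. The pawl's hinge is at jig x = +46 mm, z = 93 mm. Pressing the tab down by about 22 mm brings the pawl to its stop.
- foot (a point): Centre of the underside of the black rubber foot (16 mm across) below the arm, 70 mm out from the hinge.
- cradle (a point): Centre of the cradle's floor (top of the base plate, 12 mm above the bench), at jig x = -70 mm. Its rails are 22 mm high above the bench.
- holddown (a joint): Elevation of the arm in rad: 0 = level, with the foot resting on the connector; 0.80 to 0.90 at the start (raised). A stiff hinge: it stays where it is left and takes about 3 to 6 N on the red pad to move down. While the pawl is engaged a tooth stops it after less than 0.15 rad. Without a connector it would go down to -0.15.
- pawl (a joint): Angle of the pawl in rad: 0 to 0.05 at the start = nose down between the brass teeth; clear of the teeth from about 0.25; 0.5 = stop, tab fully pressed. It stays where it is left (friction); about 3 to 4 N on the tab move it.
- plug: Cable connector, grey metal barrel with a black rear end, 62 x 19 x 19 mm, lying across the jig (its length along the jig's y) in the black cradle under the arm; loose, 45 g. Origin at the centre of its underside.
- spare_plug: Bystander: a second connector like the first, 62 x 19 x 19 mm, lying loose on the bench beside the jig. Origin at the centre of its underside.
- jar: Bystander: small black jar, 34 mm across and 56 mm high, standing loose on the bench beyond the jig. Origin at the centre of its underside.
- tape_roll: Bystander: roll of black tape, 62 mm across and 19 mm high, lying loose on the bench beside the jig. Origin at the centre of its underside.
There are look-alikes about, which are no part of the job. What is shaped like the plug but green is not meant.

How it is judged:
By the outcome, as a careful person would: the job done as asked, in the order asked, and still so for the second after the job is handed in, with the robot touching nothing.
It also fails if it takes over 40 s, if anything falls off the work surface, if the arm or the gripper's body presses on something with over 40 N, if the wrist force passes 120 N, or if a joint passes its speed limit or range.

ROBOT

A 6-joint arm with a two-finger parallel gripper is mounted at the origin on the work surface; the furniture and walls round the work are solid. World frame = base frame: x ahead of the robot, y to its left, z up, the work surface at z = 0. Lengths are in mm, angles in rad, forces in N, time in s.
With the tool pointing down it reaches from about 350 to 775 mm from the base axis. Payload 7.3 kg.
Tool frame: the origin (TCP) lies at the very end of the fingers, on their centre line; the grasp point (between the pads) lies 19 mm behind it; z points along the fingers, y is the line along which they close (so a half turn about z gives the same grasp; the last joint's range is limited). The gripper opens to 92 mm and grips with 3 to 60 N. Pads are 19 mm wide; open, the fingers measure 130 mm over their backs; the gripper's body (75 mm by 190 mm) begins 47 mm behind the grasp point.
Start: joints at [1.076, 0.342, 1.524, -0, 1.275, -0.146], TCP at [179.416, 493.411, 226.741] pointing down, gripper open.
Joint ranges: [-2.53, 2.53], [-0.77, 2.02], [0.04, 2.7], [-1, 4.14], [0.28, 2.66], [-3.11, 3.11]. Speed limits (rad/s): [2.57, 2.57, 3.14, 3.14, 3.14, 3.14].

INTERFACE

Orientations are given as [roll, pitch, yaw] about the fixed x, y, z axes, in that order (R = Rz(yaw) Ry(pitch) Rx(roll)).
In Python, from plant import bot gives the robot as it stands.
- The arm moves only by the tool jog_arm, never from a script. Its argument "targets" is a list of rows, each an object with "xyz": the shift along the tool's x, y, z as a fraction of full scale, a list of three; "spin": the turn about the tool's z as a fraction of full scale. In form: [{"xyz": [x, y, z], "spin": spin}, ...]. A call has exactly 10 rows; each row shifts and turns the commanded pose from where the row before left it, along the tool's axes as they then stand; what a row does not reach is not made up. Full scale, the value 1, is 80 mm for a shift and 0.1 rad for a turn. A row lasts 1/8 s, in which the tool goes at most 62.5 mm and 10.7 degrees, less where a joint would pass 70% of its speed; a pose out of reach is approached as far as the arm can. A call with a number of a shift or a turn outside -1 to 1 is refused whole. A call with a gripper value outside its range is refused whole. "gripper" is the opening in per cent of the stroke, from 0 (shut) to 100 (fully open), set as the call begins (left out, the last holds). The fingers move at their own pace and stop on an object; the grip force is fixed at half the most. Time passes only in rows, so rows that do not move let the fingers close, or fill a call up. It gives the time, the measured TCP pose, the force, the opening and the grip force at its end, in the units of the state.
- bot.get_obs(): the state, without advancing time (a new reading comes with each control period).
- bot.capture(name): name is "scene" or "top"; returns the picture (400x640x3 uint8, blue, green, red); there is no depth.
- bot.get_calibration(name): a dict with "vfov" (degrees; the focal length in pixels is half the picture's height over the tangent of half this angle, whatever the lens; pixels are square), "cx", "cy" (the principal point, pixels), "k1" (the pictures are not rectified: a ray, as slopes to the right and down, at radius r is drawn at 1 + k1 r^2 times it, then the intrinsics apply), "eye" and "rotation" of the camera in the world. Camera axes: x right, y down, z forward; pixel columns grow to the right and rows downward; lengths in mm; the calibration is good to about 2 mm. A picture is of the moment at which its call begins. get_calibration takes no time and is no camera call.
- bot.close_job(): hands the job in; it is judged then, once.
The state is a dict: "time": time; "joint_positions": joint angles; "dq": joint speeds; "tau": joint torques, N m; "tool_pos": TCP position; "tcp_rot": TCP orientation; "contact_force": force on the tool from outside, world axes, zero at the start; "moment": the same for the moment, N m; "grip_width": finger opening in mm; "finger_force": force on a finger pad.
Only numpy, scipy, OpenCV 4.12 (cv2) and the standard library are available. Lean on these libraries where they do the work, as an engineer would, in place of code of your own. Each camera call takes 0.05 s, during which the arm holds its last target. There are 200 camera calls.

## Working session

There is one attempt and no reset: what is moved stays moved. The work goes in short steps, Python scripts to look and compute and a tool call to move; the robot and the scene stay as the last step left them, time stands still between calls to the robot, and variables do not carry over. Pictures are saved under pics/ and viewed, at most 10 in all, crops included, and the job is handed in when it is done.

Besides the shell and the picture viewer there is one more tool, called as name(argument=value, ...), one argument or row to a line, values as JSON. jog_arm: Moves the arm, as the interface text tells. Shift numbers are shares of 80 mm and turn numbers shares of 0.1 rad, none past 1 either way. Its arguments: {"type":"object","properties":{"targets":{"type":"array","items":{"type":"object","properties":{"xyz":{"type":"array","items":{"type":"number"}},"spin":{"type":"number"}}}},"gripper":{"type":"number"}},"required":["targets"]}

```bash
mkdir -p pics
python3 - <<'E'
from plant import bot
import cv2
for n in("scene","top"):
    cv2.imwrite(f"pics/{n}0.png",bot.capture(n)); print(bot.get_calibration(n))
o=bot.get_obs();print(o)
E
```

```text
{'vfov': 43.50963059401053, 'cx': 327.0505325662666, 'cy': 193.25732534631481, 'k1': -0.03516905190842457, 'eye': array([  69.22947457, -653.06190495,  541.7002004 ]), 'rotation': array([-2.10937338e+00,  1.26768319e-03, -6.92422684e-01])}
{'vfov': 44.538823026550205, 'cx': 330.22813468430166, 'cy': 205.67659195206284, 'k1': -0.1127888254329184, 'eye': array([466.08446634, -87.39910859, 960.90076563]), 'rotation': array([-3.05183730e+00, -1.88015511e-03, -1.56837701e+00])}
{'time': 0.1, 'joint_positions': array([ 1.07602979e+00,  3.42678214e-01,  1.52490248e+00,  1.24409820e-05,
        1.27538628e+00, -1.46024105e-01]), 'dq': array([ 6.72494263e-05, -9.69072364e-04, -3.29424912e-03,  3.04398183e-04,
        3.91122018e-04,  1.82309462e-03]), 'tau': array([ 6.30048999e-04, -4.32005739e+01, -2.44693226e+01,  7.18317926e-02,
        5.26710448e-02, -5.35054198e-05]), 'tool_pos': array([179.22060389, 493.09028007, 226.10802595]), 'tcp_rot': array([-3.14023468e+00, -2.11742791e-04,  2.79284645e+00]), 'contact_force': array([ 0.73024039,  0.36253134, -0.57168448]), 'moment': array([-0.01924654, -0.03837865, -0.03121054]), 'finger_force': 0.0, 'grip_width': 91.38588233856888}
```

View pics/scene0.png

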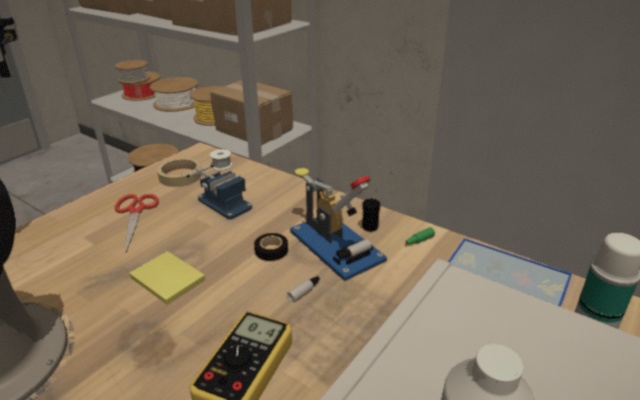

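View pics/top0.png

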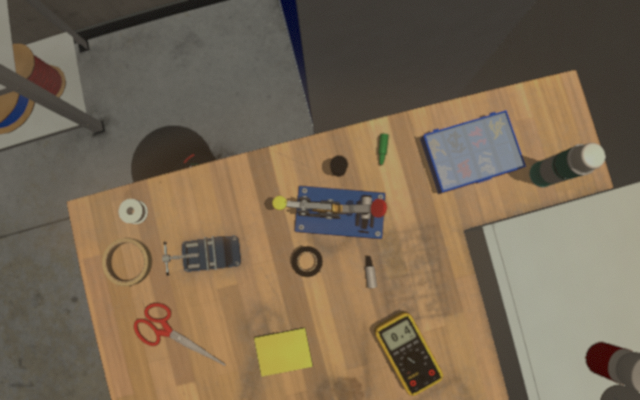

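The scene picture shows the jig with the yellow tab at (302,172), red pad at (361,183) and plug at (355,250). In the top picture the tab is at (280,203), the pad at (379,208) and the plate corners at about (302,187), (385,194), (383,238) and (295,234).

Things that could be mistaken, by top pixel:
- **Yellow:** tab (280,203), sticky note (283,352), multimeter (408,353). I choose the tab on the jig.
- **Red:** pad (379,208), scissors (155,322), red cap (610,360). I choose the pad on the jig.
- **Plug shapes:** spare plug (370,272), green one (383,149). Neither gets touched.

```bash
cat > h.py <<'E'
import numpy as np, cv2
from scipy.spatial.transform import Rotation as R
from scipy.optimize import least_squares
def cal(bot,n):
    c=bot.get_calibration(n); f=200/np.tan(np.radians(c['vfov'])/2)
    return f,c['cx'],c['cy'],c['k1'],np.array(c['eye']),R.from_euler('xyz',c['rotation']).as_matrix()
def proj(C,P):
    f,cx,cy,k,e,M=C; p=(np.atleast_2d(P)-e)@M; s=p[:,:2]/p[:,2:]
    s=s*(1+k*(s**2).sum(1,keepdims=True)); return s*f+[cx,cy]
def atz(C,uv,z):
    return least_squares(lambda q:(proj(C,[q[0],q[1],z])-uv).ravel(),[450,-80]).x
def tri(Cs,uvs):
    return least_squares(lambda q:np.concatenate([(proj(C,q)-u).ravel() for C,u in zip(Cs,uvs)]),[450,-80,80])
def blob(im,lo,hi,box):
    x0,y0,x1,y1=box; h=cv2.cvtColor(im[y0:y1,x0:x1],cv2.COLOR_BGR2HSV)
    m=cv2.inRange(h,lo,hi); n,l,s,c=cv2.connectedComponentsWithStats(m)
    i=1+np.argmax(s[1:,4]); return c[i]+[x0,y0],s[i]+[x0,y0,0,0,0]
E
python3 - <<'E'
from plant import bot
from h import *
S,T=cal(bot,'scene'),cal(bot,'top')
s,t=cv2.imread('pics/scene0.png'),cv2.imread('pics/top0.png')
Y=((22,90,80),(36,255,255)); Rd=((165,120,60),(180,255,255))
for nm,c,bs,bt in(('tab',Y,(285,160,318,185),(265,190,295,215)),('pad',Rd,(340,170,380,200),(365,195,395,222))):
    a,sa=blob(s,*c,bs);b,sb=blob(t,*c,bt);r=tri([S,T],[a,b]);print(nm,a,sa,b,sb,r.x.round(1),r.cost)
for uv in[(302,187),(385,194),(383,238),(295,234)]:print(uv,atz(T,np.array(uv),12).round(1))
for n,uv in(('spare',(370,272)),('jar',(339,166)),('tape',(306,262))):print(n,atz(T,np.array(uv),10).round())
A=cv2.resize(s[150:290,270:410],(560,560),interpolation=2);B=cv2.resize(t[150:290,255:400][:, :],(240*2//2*1,232))
cv2.imwrite('pics/c1.png',cv2.resize(t[175:250,265:400],(800,444),interpolation=2)); cv2.imwrite('pics/c2.png',A)
E
```

```text
tab [301.34285714 171.26666667] [294 167  15  10 105] [279.14044944 202.55617978] [272 196  15  14 178] [548.9   0.9 105. ] 0.1080628558749517Traceback (most recent call last):
  File "<stdin>", line 7, in <module>
  File "h.py", line 17, in blob
    i=1+np.argmax(s[1:,4]); return c[i]+[x0,y0],s[i]+[x0,y0,0,0,0]
        ~~~~~~~~~^^^^^^^^^
    return _wrapfunc(a, 'argmax', axis=axis, out=out, **kwds)
    return bound(*args, **kwds)
ValueError: attempt to get argmax of an empty sequence
```

Run:
```python
from plant import bot
from h import *
S,T=cal(bot,'scene'),cal(bot,'top')
s,t=cv2.imread('pics/scene0.png'),cv2.imread('pics/top0.png')
Rd=((0,140,60),(8,255,255)); 
for nm,c,bs,bt in(('pad',Rd,(340,170,380,200),(365,195,395,222)),):
    a,sa=blob(s,*c,bs);b,sb=blob(t,*c,bt);r=tri([S,T],[a,b]);print(nm,a,sa,b,sb,r.x.round(1),r.cost)
for uv in[(302,187),(385,194),(383,238),(295,234)]:print(uv,atz(T,np.array(uv),12).round(1))
for n,uv in(('spare',(370,272)),('jar',(339,166)),('tape',(306,262))):print(n,atz(T,np.array(uv),10).round())
A=cv2.resize(s[155:280,270:400],None,fx=3,fy=3,interpolation=2);B=cv2.resize(t[175:250,265:400],None,fx=3,fy=3,interpolation=2)
B=cv2.copyMakeBorder(B,0,375-225,0,0,0);cv2.imwrite('pics/c1.png',np.hstack([A,B]))
```

```text
pad [359.68316832 181.12871287] [351 176  19  13 101] [378.42342342 207.79279279] [371 199  16  18 222] [ 535.1 -168.3  162.6] 0.13358053155845312
(302, 187) [588.1 -33.6]
(385, 194) [ 574.7 -196.2]
(383, 238) [ 488.7 -191.7]
(295, 234) [496.1 -20.7]
spare [ 423. -166.]
jar [ 630. -106.]
tape [442. -42.]
```

View pics/c1.png

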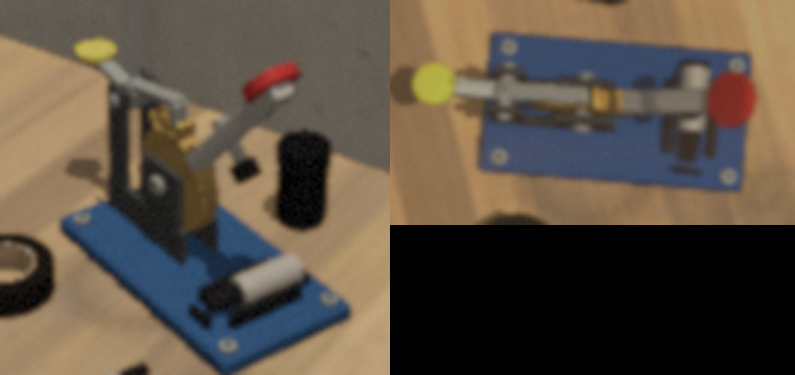

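The crop confirms the raised arm with its red pad over the plug and the yellow tab on the left end of the pawl. The triangulated points fit: tab z is 105 (107 expected) and tab to pad is 170 mm, which gives q≈0.82. Jig x points along world (0.08, 1.0).

I'll close the fingers and go above the tab, turning the tool so its y axis lies along jig y.

jog_arm(
  gripper=0,
  targets=[
    {"xyz":[-0.38,-0.25,0],"spin":1},
    {"xyz":[-0.4,-0.21,0],"spin":1},
    {"xyz":[-0.42,-0.17,0],"spin":1},
    {"xyz":[-0.43,-0.12,0],"spin":1},
    {"xyz":[-0.44,-0.08,0],"spin":1},
    {"xyz":[-0.45,-0.04,0],"spin":1},
    {"xyz":[-0.45,0.01,0],"spin":1},
    {"xyz":[-0.45,0.06,0],"spin":1},
    {"xyz":[-0.44,0.1,0],"spin":1},
    {"xyz":[-0.43,0.14,0],"spin":1},
  ],
)

```text
time: 1.35
tool_pos: [396.1, 203.2, 226.5]
tcp_rot: [-3.141, -0.0, 1.789]
contact_force: [-0.3, 0.1, -0.9]
grip_width: 1.0
finger_force: 0.0
```

jog_arm(
  targets=[
    {"xyz":[-0.35,0.17,0],"spin":1},
    {"xyz":[-0.33,0.2,0],"spin":1},
    {"xyz":[-0.31,0.24,0],"spin":1},
    {"xyz":[-0.29,0.27,0],"spin":0},
    {"xyz":[-0.29,0.26,0.1],"spin":0},
    {"xyz":[-0.29,0.27,0.2],"spin":0},
    {"xyz":[-0.29,0.26,0.3],"spin":0},
    {"xyz":[-0.28,0.26,0.3],"spin":0},
    {"xyz":[0,0,0.1],"spin":0},
    {"xyz":[0,0,0],"spin":0},
  ],
)

```text
time: 2.6
tool_pos: [549.4, 8.8, 146.0]
tcp_rot: [-3.139, -0.0, 1.493]
contact_force: [0.3, 0.7, 0.7]
grip_width: 0.3
finger_force: 0.0
```

Run:
```python
from plant import bot
from h import *
s,t=bot.capture('scene'),bot.capture('top')
print(bot.get_obs()['tool_pos'])
A=cv2.resize(s[100:220,250:380],None,fx=3,fy=3,interpolation=2);B=cv2.resize(t[140:260,250:380],None,fx=3,fy=3,interpolation=2)
cv2.imwrite('pics/c3.png',np.hstack([A,B]))
```

```text
[550.0533214    9.07778743 147.4120198 ]
```

View pics/c3.png

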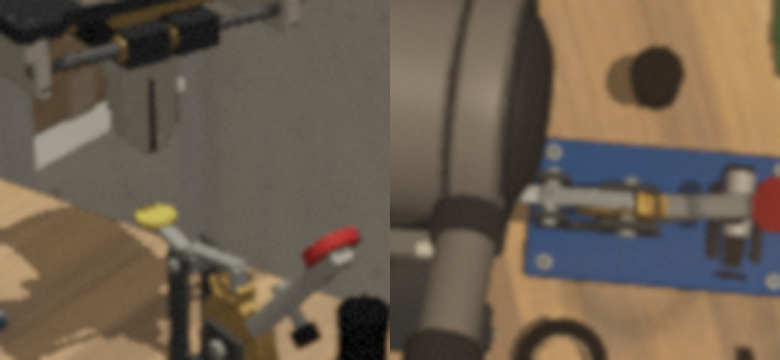

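The crop shows the closed fingertips at about (150,140), straight above the yellow tab at (155,215), with room all round. I'll press down.

jog_arm(
  targets=[
    {"xyz":[-0.02,0,0.1],"spin":0},
    {"xyz":[0,0,0.15],"spin":0},
    {"xyz":[0,0,0.12],"spin":0},
    {"xyz":[0,0,0.06],"spin":0},
    {"xyz":[0,0,0.05],"spin":0},
    {"xyz":[0,0,0.05],"spin":0},
    {"xyz":[0,0,0.05],"spin":0},
    {"xyz":[0,0,0.05],"spin":0},
    {"xyz":[0,0,0.05],"spin":0},
    {"xyz":[0,0,0],"spin":0},
  ],
)

```text
time: 3.95
tool_pos: [550.1, 6.7, 92.0]
tcp_rot: [-3.141, 0.0, 1.493]
contact_force: [0.1, 1.8, 2.2]
grip_width: 0.3
finger_force: 1.3
```

jog_arm(
  targets=[
    {"xyz":[0,0,0.02],"spin":0},
    {"xyz":[0,0,0.02],"spin":0},
    {"xyz":[0,0,0.02],"spin":0},
    {"xyz":[0,0,0.02],"spin":0},
    {"xyz":[0,0,0.01],"spin":0},
    {"xyz":[0,0,0],"spin":0},
    {"xyz":[0,0,0],"spin":0},
    {"xyz":[0,0,0],"spin":0},
    {"xyz":[0,0,0],"spin":0},
    {"xyz":[0,0,0],"spin":0},
  ],
)

```text
time: 5.2
tool_pos: [550.5, 6.4, 86.6]
tcp_rot: [3.14, 0.0, 1.493]
contact_force: [-3.2, 2.1, 14.0]
grip_width: 0.6
finger_force: 6.6
```

The force rises to 14 N, so the pawl is at its stop. I'll lift and cross to a point above the red pad.

jog_arm(
  targets=[
    {"xyz":[0,0,-0.1],"spin":0},
    {"xyz":[0,0,-0.35],"spin":0},
    {"xyz":[0,0,-0.4],"spin":0},
    {"xyz":[0,0,-0.4],"spin":0},
    {"xyz":[-0.33,0,-0.1],"spin":0},
    {"xyz":[-0.45,0,0],"spin":0},
    {"xyz":[-0.5,0,0],"spin":0},
    {"xyz":[-0.5,-0.02,0],"spin":0},
    {"xyz":[-0.35,0,0],"spin":0},
    {"xyz":[0,0,0],"spin":0},
  ],
)

```text
time: 6.45
tool_pos: [534.6, -165.1, 192.6]
tcp_rot: [-3.14, 0.0, 1.49]
contact_force: [0.9, -0.3, -0.1]
grip_width: 0.4
finger_force: 0.0
```

Run:
```python
from plant import bot
from h import *
s,t=bot.capture('scene'),bot.capture('top')
S,T=cal(bot,'scene'),cal(bot,'top')
print(bot.get_obs()['tool_pos'])
a,_=blob(s,(22,90,80),(36,255,255),(285,160,318,195));b,_=blob(t,(22,90,80),(36,255,255),(255,180,295,225))
print(a,b,tri([S,T],[a,b]).x)
A=cv2.resize(s[120:250,270:400],None,fx=3,fy=3,interpolation=2);B=cv2.resize(t[140:270,255:385],None,fx=3,fy=3,interpolation=2)
cv2.imwrite('pics/c4.png',np.hstack([A,B]))
```

```text
[ 534.83853459 -162.91262546  192.71397294]
[302.26470588 181.35294118] [280.43678161 204.25287356] [5.48545504e+02 1.53988095e-01 8.41313158e+01]
```

View pics/c4.png

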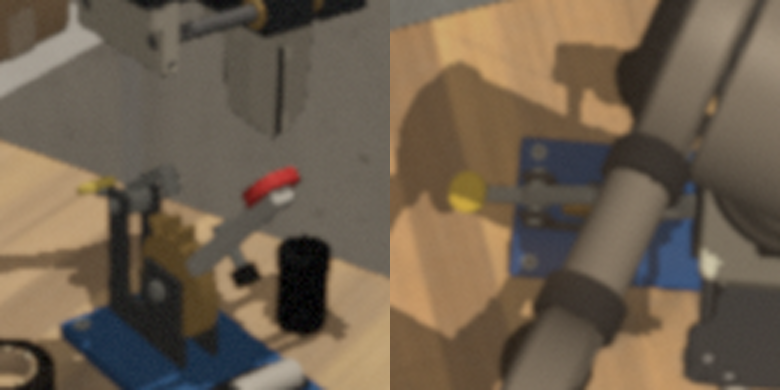

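The tab now measures z=84 (crop (95,187)), so the pawl is fully pressed and has stayed there. The fingertips at (275,135) are above the red pad at (272,187). I'll push down along the pad's arc.

jog_arm(
  targets=[
    {"xyz":[0,0,0.2],"spin":0},
    {"xyz":[0,0,0.14],"spin":0},
    {"xyz":[-0.06,0,0.06],"spin":0},
    {"xyz":[-0.07,0,0.07],"spin":0},
    {"xyz":[-0.07,0,0.07],"spin":0},
    {"xyz":[-0.06,0,0.07],"spin":0},
    {"xyz":[-0.05,0,0.07],"spin":0},
    {"xyz":[-0.05,0,0.07],"spin":0},
    {"xyz":[-0.04,0,0.07],"spin":0},
    {"xyz":[-0.04,0,0.08],"spin":0},
  ],
)

```text
time: 7.8
tool_pos: [532.5, -198.7, 120.9]
tcp_rot: [3.141, 0.001, 1.493]
contact_force: [-0.5, 0.6, 3.2]
grip_width: 0.5
finger_force: 1.5
```

jog_arm(
  targets=[
    {"xyz":[-0.03,0,0.07],"spin":0},
    {"xyz":[-0.03,0,0.08],"spin":0},
    {"xyz":[-0.03,0,0.08],"spin":0},
    {"xyz":[-0.03,0,0.08],"spin":0},
    {"xyz":[-0.02,0,0.08],"spin":0},
    {"xyz":[-0.02,0,0.07],"spin":0},
    {"xyz":[-0.02,0,0.07],"spin":0},
    {"xyz":[-0.01,0,0.05],"spin":0},
    {"xyz":[0,0,0.03],"spin":0},
    {"xyz":[0,0,0],"spin":0},
  ],
)

```text
time: 9.05
tool_pos: [531.0, -213.2, 71.9]
tcp_rot: [-3.141, -0.0, 1.493]
contact_force: [-1.2, -0.2, 0.4]
grip_width: 0.5
finger_force: 0.0
```

jog_arm(
  targets=[
    {"xyz":[0,0,0.02],"spin":0},
    {"xyz":[0,0,0.02],"spin":0},
    {"xyz":[0,0,0.01],"spin":0},
    {"xyz":[0,0,0.01],"spin":0},
    {"xyz":[0,0,0],"spin":0},
    {"xyz":[0,0,0],"spin":0},
    {"xyz":[0,0,0],"spin":0},
    {"xyz":[0,0,0],"spin":0},
    {"xyz":[0,0,0],"spin":0},
    {"xyz":[0,0,0],"spin":0},
  ],
)

```text
time: 10.3
tool_pos: [531.1, -213.5, 67.9]
tcp_rot: [-3.141, 0.0, 1.493]
contact_force: [-1.9, -1.1, 6.5]
grip_width: 0.7
finger_force: 2.9
```

jog_arm(
  targets=[
    {"xyz":[0,0,0.01],"spin":0},
    {"xyz":[0,0,0.01],"spin":0},
    {"xyz":[0,0,0],"spin":0},
    {"xyz":[0,0,0],"spin":0},
    {"xyz":[0,0,0],"spin":0},
    {"xyz":[0,0,0],"spin":0},
    {"xyz":[0,0,0],"spin":0},
    {"xyz":[0,0,0],"spin":0},
    {"xyz":[0,0,0],"spin":0},
    {"xyz":[0,0,0],"spin":0},
  ],
)

```text
time: 11.55
tool_pos: [531.1, -213.5, 67.6]
tcp_rot: [3.141, 0.001, 1.493]
contact_force: [-7.0, 1.1, 16.0]
grip_width: 0.3
finger_force: 8.0
```

The force has climbed to 16 N with the height fixed at 67.6 mm, so the foot is resting on the connector. I'll lift clear and look.

jog_arm(
  targets=[
    {"xyz":[0,0,-0.05],"spin":0},
    {"xyz":[0,0,-0.2],"spin":0},
    {"xyz":[0,0,-0.4],"spin":0},
    {"xyz":[0,0,-0.5],"spin":0},
    {"xyz":[0,0,-0.5],"spin":0},
    {"xyz":[0,-0.4,-0.1],"spin":0},
    {"xyz":[0,-0.5,0],"spin":0},
    {"xyz":[0,-0.5,0],"spin":0},
    {"xyz":[0,-0.3,0],"spin":0},
    {"xyz":[0,0,0],"spin":0},
  ],
)

```text
time: 12.8
tool_pos: [394.9, -202.6, 206.8]
tcp_rot: [3.141, 0.0, 1.492]
contact_force: [0.8, 0.8, -0.3]
grip_width: 0.8
finger_force: 0.0
```

Run:
```python
from plant import bot
from h import *
s,t=bot.capture('scene'),bot.capture('top')
S,T=cal(bot,'scene'),cal(bot,'top')
o=bot.get_obs();print(o['tool_pos'],o['contact_force'])
for c,bs in(((22,90,80),(36,255,255)),(285,160,318,195)),(((0,140,60),(8,255,255)),(340,170,400,260)):
    a,_=blob(s,*c,bs);print(a)
print(proj(S,[[548.5,0.2,84],[531.1,-216.4,68]]))
A=cv2.resize(s[150:290,270:400],None,fx=3,fy=3,interpolation=2);B=cv2.resize(t[150:290,265:395],None,fx=3,fy=3,interpolation=2)
cv2.imwrite('pics/c5.png',np.hstack([A,B]))
```

```text
[ 396.51184025 -203.02561858  206.57677106] [-0.56303827 -0.06477051 -0.94557894]Traceback (most recent call last):
  File "<stdin>", line 7, in <module>
  File "h.py", line 17, in blob
    i=1+np.argmax(s[1:,4]); return c[i]+[x0,y0],s[i]+[x0,y0,0,0,0]
        ~~~~~~~~~^^^^^^^^^
    return _wrapfunc(a, 'argmax', axis=axis, out=out, **kwds)
    return bound(*args, **kwds)
ValueError: attempt to get argmax of an empty sequence
```

The gripper probably blocks the scene view, so I'll move it aside to the left.

jog_arm(
  targets=[
    {"xyz":[0.3,0,0],"spin":0},
    {"xyz":[0.5,0,0],"spin":0},
    {"xyz":[0.5,0,0],"spin":0},
    {"xyz":[0.5,0,0],"spin":0},
    {"xyz":[0.5,0,0],"spin":0},
    {"xyz":[0.5,0,0],"spin":0},
    {"xyz":[0.5,0,0],"spin":0},
    {"xyz":[0.5,0,0],"spin":0},
    {"xyz":[0.4,0,0],"spin":0},
    {"xyz":[0,0,0],"spin":0},
  ],
)

```text
time: 14.15
tool_pos: [422.6, 134.5, 205.9]
tcp_rot: [3.141, -0.001, 1.497]
contact_force: [-0.3, -0.1, -0.2]
grip_width: 0.3
finger_force: 0.0
```

Run:
```python
from plant import bot
from h import *
s,t=bot.capture('scene'),bot.capture('top')
S,T=cal(bot,'scene'),cal(bot,'top')
o=bot.get_obs();print(o['tool_pos'],o['contact_force'])
print(proj(S,[[548.5,0.2,84],[531.1,-216.4,68]]),proj(T,[[548.5,0.2,84],[531.1,-216.4,68]]))
A=cv2.resize(s[150:290,270:400],None,fx=3,fy=3,interpolation=2);B=cv2.resize(t[150:290,265:400],None,fx=3,fy=3,interpolation=2)
cv2.imwrite('pics/c5.png',np.hstack([A,B]))
```

```text
[422.29454656 132.52866863 205.76294856] [-0.53550842 -0.24866965  0.64497877]
[[301.39281673 181.45691383]
 [376.41725007 246.19509257]] [[280.89860797 203.62216176]
 [399.60378489 214.17387546]]
```

View pics/c5.png

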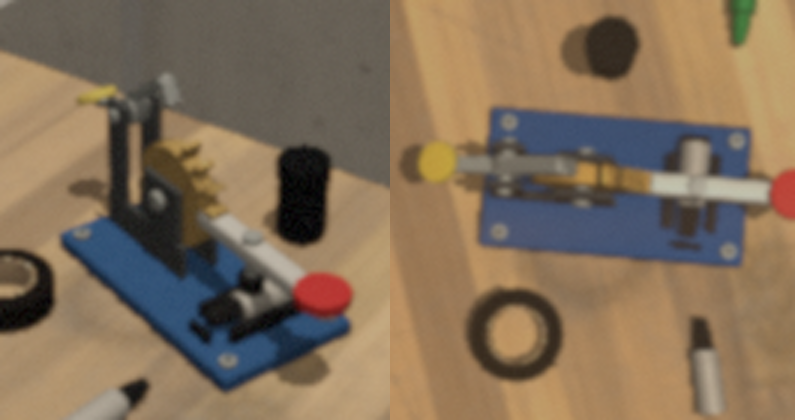

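The pad at crop (322,293), which is pixel (377,248), is where a level arm puts it: (376,246). The foot rests on the plug in its cradle, the pawl is still pressed at (97,95), and the bystanders haven't moved.

```bash
python3 -c "
from plant import bot
print(bot.close_job())"
```

```text
the job is handed in; nothing more can be done
None
```

The job is handed in: the pawl is pressed to its stop and stays clear of the teeth, the arm is down with its foot resting on the connector, the other items look undisturbed, and the robot is clear of everything after about 14 s.

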